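Load ceramic test pieces on their kiln setters

ROBOT

A 7-joint arm with a two-finger parallel gripper is mounted at the origin on the work surface. World frame = base frame: x ahead of the robot, y to its left, z up, the work surface at z = 0. Lengths are in m, angles in degrees, forces in N, time in s.
With the tool pointing down it reaches from about 0.425 to 0.875 m from the base axis. Payload 4.7 kg.
Tool frame: the origin (TCP) lies midway between the tips of the shut fingers; the grasp point (between the pads) lies 19 mm behind it; z points along the fingers, y is the line along which they close (so a half turn about z gives the same grasp; the last joint's range is limited). The gripper opens to 87 mm and grips with 3 to 60 N. Pads are 19 mm wide; open, the fingers measure 117 mm over their backs; the gripper's body (75 mm by 190 mm) begins 51 mm behind the grasp point.
Start: joints at [67.5, 18.392, -4.016, 83.108, 1.295, 78.541, -3.26], TCP at [0.257, -0.597, 0.223] pointing down, gripper open.
Joint ranges: [-163.93, 163.93], [-17.29, 119.83], [-79.2, 71.16], [3.27, 140.29], [-89.18, 269.18], [5.43, 117.66], [-154.24, 154.24]. Speed limits (degrees/s): [147.25, 147.25, 180, 180, 180, 180, 180].

INTERFACE

Orientations are given as [roll, pitch, yaw] about the fixed x, y, z axes, in that order (R = Rz(yaw) Ry(pitch) Rx(roll)).
In Python, from cell import env gives the robot as it stands.
- The arm moves only by the tool step_arm, never from a script. Its argument "moves" is a list of rows, each an object with "dp": the shift along the tool's x, y, z in mm, a list of three; "dr": the turn, a rotation vector about the tool's x, y, z in rad, a list of three; "fingers": the closure, from 0 (fully open) to 1 (shut). In form: [{"dp": [dx, dy, dz], "dr": [ax, ay, az], "fingers": fingers}, ...]. A call has exactly 5 rows; each row shifts and turns the commanded pose from where the row before left it, along the tool's axes as they then stand; what a row does not reach is not made up. A row lasts 1/8 s, in which the tool goes at most 62.5 mm and 10.7 degrees, less where a joint would pass 70% of its speed; a pose out of reach is approached as far as the arm can. A call with a gripper value outside its range is refused whole. The fingers move at their own pace and stop on an object; "squeeze" is the grip in N (left out, the last holds). Time passes only in rows, so rows that do not move let the fingers close, or fill a call up. It gives the time, the measured TCP pose, the force, the opening and the grip force at its end, in the units of the state.
- env.get_obs(): the state, without advancing time (a new reading comes with each control period).
- env.read_camera(name): name is "scene" or "side" or "wrist"; returns the picture (480x640x3 uint8, red, green, blue); there is no depth.
- env.camera_model(name): a dict with "fx", "fy", "cx", "cy" (pixels), "k1" (the pictures are not rectified: a ray, as slopes to the right and down, at radius r is drawn at 1 + k1 r^2 times it, then the intrinsics apply), "R" (3x3) and "t" (3): a world point X has camera coordinates R X + t. Camera axes: x right, y down, z forward; pixel columns grow to the right and rows downward; lengths in m; the calibration is good to about 2 mm. A picture is of the moment at which its call begins: read the wrist's pose just before it. camera_model takes no time and is no camera call; for the wrist camera it gives the pose at the moment of the call.
- env.sign_off(): hands the job in; it is judged then, once.
The state is a dict: "time_s": time; "qpos": joint angles; "joint_velocities": joint speeds; "effort": joint torques, N m; "tool_pos": TCP position; "tool_rot": TCP orientation; "force": force on the tool from outside, world axes, zero at the start; "wrist_torque": the same for the moment, N m; "grip_width": finger opening in m; "grasp_force": force on a finger pad.
Only numpy, scipy, OpenCV 4.12 (cv2) and the standard library are available. Lean on these libraries where they do the work, as an engineer would, in place of code of your own. Each camera call takes 0.05 s, during which the arm holds its last target. There are 200 camera calls.

TASK

Load the four white ceramic test pieces for firing: put each one on the buff setter plate that bears the dark silhouette of its shape and size, lying flat and wholly inside the silhouette, the square tile and the bar turned so that their edges run along those of the silhouette. Set each piece down gently, do not drop it, and leave all four at rest in their places.

Things in the scene. Friction and masses are not known exactly. Their poses are not given: they have to be found in the camera images.
- large_disc: The larger of two white round discs: 60 mm diameter, 22 mm tall, about 150 g. Origin: centre of its underside, z up. Stands flat on the table at the start. Small loose things up to 35 mm tall (a cone, two little crucibles) stand between the pieces and setters; the taller things are near the table's edges.
- small_disc: The smaller of two white round discs: 38 mm diameter, 22 mm tall, about 60 g. Origin: centre of its underside, z up. Stands flat on the table at the start.
- square_tile: White square block: 50 x 50 mm, 22 mm tall, about 130 g; x and y are square to its sides. Origin: centre of its underside, z up. Stands flat on the table at the start.
- bar: White bar: 84 mm long (its x axis), 24 mm wide (y), 22 mm tall, about 105 g. Origin: centre of its underside, z up. Stands flat on the table at the start.
- setter_large_disc: Fixed buff refractory setter plate, 120 (x) x 84 (y) x 8 mm thick, flat on top, no rim, with a dark silhouette of a circle 76 mm across (for the large disc) in the middle. Origin: centre of the plate's underside, straight below the silhouette's centre; top 8 mm above it. x is the plate's long side.
- setter_small_disc: Fixed buff refractory setter plate, 120 (x) x 84 (y) x 8 mm thick, flat on top, no rim, with a dark silhouette of a circle 54 mm across (for the small disc) in the middle. Origin: centre of the plate's underside, straight below the silhouette's centre; top 8 mm above it. x is the plate's long side.
- setter_square: Fixed buff refractory setter plate, 120 (x) x 84 (y) x 8 mm thick, flat on top, no rim, with a dark silhouette of a 66 x 66 mm square (for the square tile) in the middle. Origin: centre of the plate's underside, straight below the silhouette's centre; top 8 mm above it. x is the plate's long side; the square's sides run along x and y.
- setter_bar: Fixed buff refractory setter plate, 120 (x) x 84 (y) x 8 mm thick, flat on top, no rim, with a dark silhouette of a 100 x 40 mm oblong (for the bar) in the middle. Origin: centre of the plate's underside, straight below the silhouette's centre; top 8 mm above it. x is the plate's long side and runs along the oblong's length.
Things that resemble listed ones, but are neither listed nor needed, are in the scene too. Leave any green or orange look-alike of the setter_small_disc alone.

How it is judged:
By the outcome, as a careful person would: the job done as asked, in the order asked, and still so for the second after the job is handed in, with the robot touching nothing.
It also fails if it takes over 93 s, if anything falls off the work surface, if the arm or the gripper's body presses on something with over 40 N, if the wrist force passes 120 N, or if a joint passes its speed limit or range.

## Working session

There is one attempt and no reset: what is moved stays moved. The work goes in short steps, Python scripts to look and compute and a tool call to move; the robot and the scene stay as the last step left them, time stands still between calls to the robot, and variables do not carry over. Pictures are saved under pics/ and viewed, at most 14 in all, crops included, and the job is handed in when it is done.

Besides the shell and the picture viewer there is one more tool, called after "Call:" by a JSON object that holds its "op" and its "data". step_arm: Moves the arm, as the interface text tells. Its arguments: {"type":"object","properties":{"moves":{"type":"array","items":{"type":"object","properties":{"dp":{"type":"array","items":{"type":"number"}},"dr":{"type":"array","items":{"type":"number"}},"fingers":{"type":"number"}}}},"squeeze":{"type":"number"}},"required":["moves"]}

```bash
ls; mkdir -p pics; python3 - <<'E'
from cell import env
import cv2, numpy as np
o=env.get_obs(); print(o['time_s'],o['tool_pos'],o['tool_rot'],o['grip_width'])
for n in ['scene','side']:
    im=env.read_camera(n); cv2.imwrite(f'pics/{n}0.png',im[:,:,::-1]); m=env.camera_model(n); print(n,m)
E
```

```text
pics
0.0 [ 0.25690499 -0.59647088  0.22146211] [-1.79890663e+02  5.35545790e-03  2.33062368e+01] 0.08675016271675993
scene {'fx': 513.069559736006, 'fy': 513.069559736006, 'cx': 328.57512480752155, 'cy': 236.0449747038395, 'k1': 0.024477140867924355, 'R': array([[-0.0428239 ,  0.99890899, -0.01862618],
       [ 0.69468687,  0.01637249, -0.71912593],
       [-0.7180364 , -0.04373514, -0.69463009]]), 't': array([ 0.02361166, -0.28819181,  1.39706327])}
side {'fx': 465.8928835369671, 'fy': 465.8928835369671, 'cx': 318.7829326249658, 'cy': 237.16609434787173, 'k1': -0.05949733241937572, 'R': array([[-0.68246912, -0.73074854, -0.01557161],
       [-0.49216495,  0.47519042, -0.72936118],
       [ 0.5403791 , -0.49010268, -0.6839516 ]]), 't': array([0.2965815 , 0.24497523, 0.75840344])}
```

View pics/scene0.png

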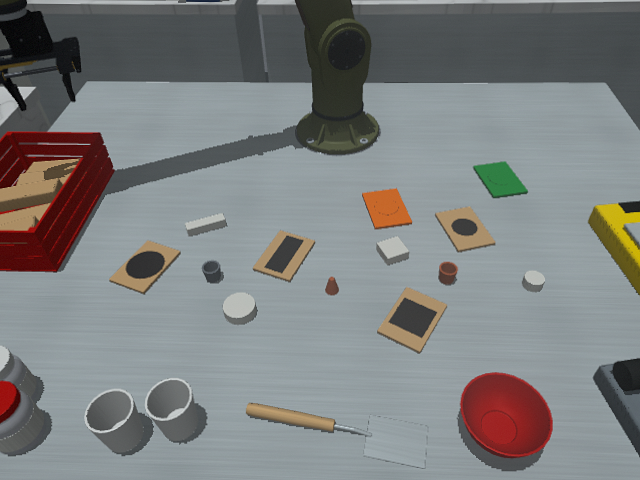

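View pics/side0.png

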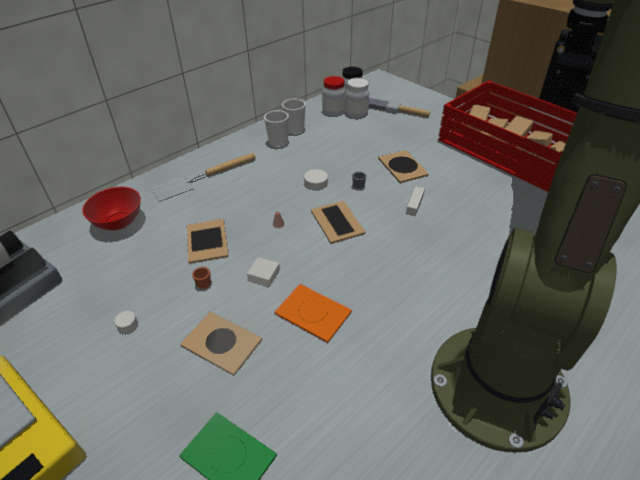

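Candidates in the scene picture:
- **White pieces:** bar (205,224), large disc (239,307), square tile (392,250), small disc (533,281). The white jars and cups by the edge are not pieces.
- **Setters:** large disc (145,264), bar (288,253), square (413,317), small disc (465,228, buff).
- **Look-alikes of the small-disc setter:** orange (387,208) and green (500,179), both to be left alone.
- **Obstacles:** grey crucible (212,270), cone (332,285), red crucible (448,271).

```bash
cat > h.py <<'E'
import cv2, numpy as np
def rays(m,uv):
    p=(np.asarray(uv,float).reshape(-1,2)-[m['cx'],m['cy']])/[m['fx'],m['fy']]
    q=p.copy()
    for _ in range(10): q=p/(1+m['k1']*(q**2).sum(1,keepdims=True))
    R=np.array(m['R']); return -R.T@np.array(m['t']), np.c_[q,np.ones(len(q))]@R
def onplane(m,uv,z):
    c,d=rays(m,uv); return (c+d*((z-c[2])/d[:,2])[:,None])[:,:2]
def blob(mask,seed,rad=40):
    "contour of the component nearest seed"
    n,l,s,c=cv2.connectedComponentsWithStats(mask.astype(np.uint8))
    ok=[i for i in range(1,n) if s[i,4]>60]
    i=min(ok,key=lambda i:np.hypot(*(np.argwhere(l==i)[:,::-1]-seed).T).min())
    cs,_=cv2.findContours((l==i).astype(np.uint8),cv2.RETR_EXTERNAL,cv2.CHAIN_APPROX_NONE)
    return max(cs,key=cv2.contourArea)[:,0],s[i,4]
def fit(P):
    (c,wh,a)=cv2.minAreaRect((P*1000).astype(np.float32))
    if wh[0]<wh[1]: wh=wh[::-1]; a+=90
    return np.r_[c,wh,(a+90)%180-90].round(1)
E
cat > m.py <<'E'
from cell import env
import cv2, numpy as np
from h import *
S={'scene':dict(large_disc=(239,303),small_disc=(533,277),square_tile=(390,245),bar=(205,221)),
 'side':dict(large_disc=(316,176),small_disc=(125,318),square_tile=(264,268),bar=(416,198))}
T={'scene':dict(L=(145,264),B=(288,253),Q=(413,317),S=(465,228)),'side':dict(L=(403,164),B=(338,219),Q=(207,239),S=(221,341))}
for n in S:
    im=cv2.imread(f'pics/{n}0.png'); m=env.camera_model(n)
    hsv=cv2.cvtColor(im,cv2.COLOR_BGR2HSV); 
    print(n)
    for k,s in S[n].items():
        x,y=s; top=im[y-1:y+2,x-1:x+2].reshape(-1,3).mean(0); bg=im[y-28,x-28]
        d=np.abs(im.astype(float)-top).max(2)<14
        c,a=blob(d,s); print(k,top.round(),bg,a,fit(onplane(m,c,.022)))
    for k,s in T[n].items():
        c,a=blob(hsv[:,:,2]<105,s); print(k,'sil',im[s[1],s[0]],a,fit(onplane(m,c,.008)))
        mk=((hsv[:,:,0]>8)&(hsv[:,:,0]<22)&(hsv[:,:,1]>60)&(hsv[:,:,2]>150))
        c,a=blob(mk,s); print('   plate',a,fit(onplane(m,c,.008)))
E
python3 m.py; python3 - <<'E'
import cv2,numpy as np
a=cv2.imread('pics/scene0.png')[170:350,100:560]
cv2.imwrite('pics/crop.png',cv2.resize(a,(800,313),interpolation=2))
E
```

```text
scene
large_disc [184. 189. 186.] [63 60 56] 612 [ 622.7 -162.1   57.1   55.5  -88.5]
small_disc [184. 188. 185.] [162 159 149] 211 [541.3 390.5  34.7  32.7 -88.3]
square_tile [183. 188. 186.] [157 153 144] 390 [464.6 126.1  47.9  47.5  25.6]
bar [185. 189. 185.] [159 155 146] 246 [ 395.8 -274.6   81.6   22.2  -64.9]
L sil [50 49 50] 800 [ 513.3 -372.4   74.2   74.    35.5]
   plate 394 [ 485.8 -360.5   80.7   56.3   68.6]
B sil [63 62 61] 670 [476.2 -94.7  98.4  39.9 -21.1]
   plate 921 [476.9 -94.6 117.3  82.5 -21.3]
Q sil [60 60 61] 1061 [629.8 155.6  66.9  65.1  60. ]
   plate 1271 [630.8 155.7 118.1  82.4 -29.6]
S sil [61 61 61] 332 [387.7 283.5  51.2  50.4  -7.3]
   plate 1074 [388.3 283.4 117.5  82.1  17. ]
side
large_disc [174. 181. 180.] [151 151 144] 227 [ 622.7 -163.4   54.9   51.1   45.7]
small_disc [171. 177. 176.] [147 146 137] 228 [539.6 390.1  33.9  32.6 -25.5]
square_tile [168. 175. 174.] [151 150 143] 406 [463.8 126.1  47.6  47.3  25.9]
bar [173. 180. 179.] [101 103  99] 191 [ 394.1 -274.4   79.9   21.   -64.7]
L sil [37 38 38] 382 [ 513.  -372.4   75.4   73.4  -79.5]
   plate 387 [ 512.2 -372.   117.6   81.3  -20.9]
B sil [39 37 38] 504 [475.7 -95.3  99.5  39.4 -21.2]
   plate 643 [475.1 -95.  116.8  81.8 -21.3]
Q sil [40 39 41] 607 [630.1 155.3  66.   65.1  60.4]
   plate 661 [629.4 156.  116.7  81.5 -29.6]
S sil [71 74 76] 592 [386.5 284.1  52.9  50.7  46.7]
   plate 1901 [386.9 283.3 117.8  82.1  16.9]
```

View pics/crop.png

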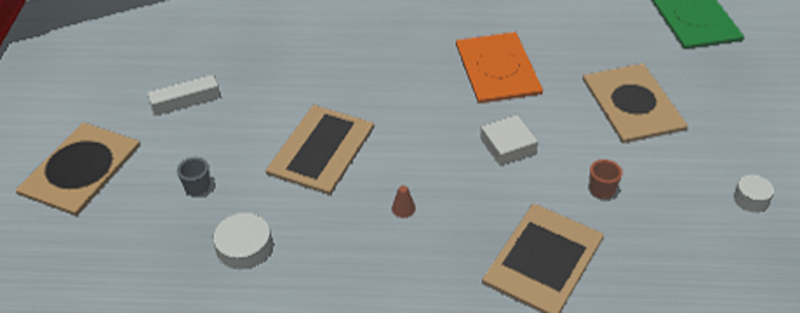

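Both views agree within 2 mm on every piece and setter. I'll check the obstacle positions and then move.

```bash
cat > go.py <<'E'
import sys,numpy as np
from cell import env
from scipy.spatial.transform import Rotation as Ro
# usage: go.py x y yaw [z]  (mm, deg): shift in tool axes and turn about tool z
o=env.get_obs(); p=np.array(o['tool_pos'])*1000; R=Ro.from_euler('xyz',o['tool_rot'],degrees=True)
print('t',round(o['time_s'],2),'tcp',p.round(1),np.round(o['tool_rot'],2),'F',np.round(o['force'],1),'w',round(o['grip_width']*1000,1),'g',np.round(o['grasp_force'],1))
if len(sys.argv)>3:
    x,y,yaw,z=map(float,sys.argv[1:5])
    T=Ro.from_euler('xyz',[180,0,yaw],degrees=True)
    print('dp tool',R.inv().apply(np.array([x,y,z])-p).round(1),'dr',(R.inv()*T).as_rotvec().round(4))
E
python3 - <<'E'
from cell import env
from h import *
m=env.camera_model('scene');n=env.camera_model('side')
print('grey',onplane(m,[212,279],0),onplane(n,[359,187],0),'cone',onplane(m,[332,293],0),onplane(n,[278,226],0),'red',onplane(m,[448,281],0),onplane(n,[202,287],0))
print('crate',onplane(m,[[112,190],[62,268],[2,270]],0),'rim if z=.12',onplane(m,[[103,135],[50,235]],.12))
E
python3 go.py 395 -274.5 115.2 100
```

```text
grey [[ 0.54275398 -0.23147143]] [[ 0.53158975 -0.22745576]] cone [[0.5721702  0.00747819]] [[0.55905911 0.01023724]] red [[0.53560062 0.23253069]] [[0.52346161 0.23592349]]
crate [[ 0.26954827 -0.52809007]
 [ 0.52086205 -0.54219769]
 [ 0.52911349 -0.66101677]] rim if z=.12 [[ 0.21898575 -0.52828656]
 [ 0.5482651  -0.50640083]]
t 0.1 tcp [ 256.9 -596.5  221.6] [-1.799e+02  1.000e-02  2.331e+01] F [-0.7 -0.4  0.3] w 87.2 g 0.0
dp tool [ 254.3 -240.9  122. ] dr [-1.4000e-03 -1.3000e-03 -1.6039e+00]
```

```bash
cat >> go.py <<'E'
    N=int(sys.argv[5]) if len(sys.argv)>5 else 0
    if N:
        a=(R.inv()*T).as_rotvec()[2]/N; d=(np.array([x,y,z])-p)/N
        for k in range(N): print(k+1,(R*Ro.from_rotvec([0,0,a*k])).inv().apply(d).round(0),round(a,3))
E
python3 go.py 395 -274.5 115.2 200 10
```

```text
t 0.1 tcp [ 256.9 -596.5  221.6] [-1.799e+02  1.000e-02  2.331e+01] F [-0.7 -0.4  0.3] w 87.2 g 0.0
dp tool [ 254.3 -241.1   22. ] dr [-1.4000e-03 -1.3000e-03 -1.6039e+00]
1 [ 25. -24.   2.] -0.16
2 [ 29. -20.   2.] -0.16
3 [ 32. -15.   2.] -0.16
4 [ 34. -10.   2.] -0.16
5 [35. -4.  2.] -0.16
6 [35.  2.  2.] -0.16
7 [34.  7.  2.] -0.16
8 [33. 12.  2.] -0.16
9 [30. 18.  2.] -0.16
10 [27. 22.  2.] -0.16
```

Call:
{"op": "step_arm", "data": {"moves": [{"dp":[25,-24,2],"dr":[0,0,-0.16],"fingers":0.3},{"dp":[29,-20,2],"dr":[0,0,-0.16],"fingers":0.3},{"dp":[32,-15,2],"dr":[0,0,-0.16],"fingers":0.3},{"dp":[34,-10,2],"dr":[0,0,-0.16],"fingers":0.3},{"dp":[35,-4,2],"dr":[0,0,-0.16],"fingers":0.3}], "squeeze": 15}}

```text
time_s: 0.72
tool_pos: [0.3263, -0.4338, 0.2121]
tool_rot: [-180.0, -0.0, 69.4]
force: [0.1, -0.4, -0.3]
grip_width: 0.0609
grasp_force: 0.0
```

Call:
{"op": "step_arm", "data": {"moves": [{"dp":[35,2,2],"dr":[0,0,-0.16],"fingers":0.3},{"dp":[34,7,2],"dr":[0,0,-0.16],"fingers":0.3},{"dp":[33,12,2],"dr":[0,0,-0.16],"fingers":0.3},{"dp":[30,18,2],"dr":[0,0,-0.16],"fingers":0.3},{"dp":[27,22,2],"dr":[0,0,-0.16],"fingers":0.3}]}}

```text
time_s: 1.35
tool_pos: [0.3959, -0.2737, 0.2022]
tool_rot: [-180.0, -0.0, 115.3]
force: [0.7, 0.3, 0.4]
grip_width: 0.0609
grasp_force: 0.0
```

```bash
python3 go.py 395 -274.5 115.2 4
```

```text
t 1.35 tcp [ 395.9 -273.7  202.2] [-1.7998e+02 -2.0000e-02  1.1528e+02] F [0.7 0.3 0.4] w 60.9 g 0.0
dp tool [ -0.4  -1.1 198.2] dr [-0.0004 -0.0004  0.0015]
```

Call:
{"op": "step_arm", "data": {"moves": [{"dp":[0,-1,30],"dr":[0,0,0],"fingers":0.3},{"dp":[0,0,30],"dr":[0,0,0],"fingers":0.3},{"dp":[0,0,30],"dr":[0,0,0],"fingers":0.3},{"dp":[0,0,30],"dr":[0,0,0],"fingers":0.3},{"dp":[0,0,30],"dr":[0,0,0],"fingers":0.3}]}}

```text
time_s: 1.98
tool_pos: [0.3946, -0.2752, 0.0514]
tool_rot: [-180.0, -0.0, 115.0]
force: [-0.4, -0.0, 0.6]
grip_width: 0.0611
grasp_force: 0.0
```

Call:
{"op": "step_arm", "data": {"moves": [{"dp":[0,0,18],"dr":[0,0,0],"fingers":0.3},{"dp":[0,0,14],"dr":[0,0,0],"fingers":0.3},{"dp":[0,0,10],"dr":[0,0,0],"fingers":0.3},{"dp":[0,0,6],"dr":[0,0,0],"fingers":0.3},{"dp":[0,0,0],"dr":[0,0,0],"fingers":0.3}]}}

```text
time_s: 2.6
tool_pos: [0.3949, -0.2754, 0.0045]
tool_rot: [-180.0, -0.0, 115.0]
force: [0.9, -0.8, 0.3]
grip_width: 0.061
grasp_force: 0.0
```

Call:
{"op": "step_arm", "data": {"moves": [{"dp":[0,0,0],"dr":[0,0,0],"fingers":1},{"dp":[0,0,0],"dr":[0,0,0],"fingers":1},{"dp":[0,0,0],"dr":[0,0,0],"fingers":1},{"dp":[0,0,0],"dr":[0,0,0],"fingers":1},{"dp":[0,0,0],"dr":[0,0,0],"fingers":1}]}}

```text
time_s: 3.22
tool_pos: [0.3949, -0.2755, 0.0046]
tool_rot: [-180.0, 0.0, 115.0]
force: [-0.5, 1.2, 0.8]
grip_width: 0.0239
grasp_force: 15.0
```

```bash
python3 go.py 476 -95 158.8 64 9
```

```text
t 3.23 tcp [ 394.9 -275.5    4.6] [-1.8000e+02  1.0000e-02  1.1498e+02] F [-0.5  1.2  0.8] w 23.9 g 15.0
dp tool [129.4 149.7 -59.4] dr [-1.000e-04  2.000e-04 -7.649e-01]
1 [14. 17. -7.] -0.085
2 [13. 18. -7.] -0.085
3 [11. 19. -7.] -0.085
4 [10. 20. -7.] -0.085
5 [ 8. 20. -7.] -0.085
6 [ 6. 21. -7.] -0.085
7 [ 4. 22. -7.] -0.085
8 [ 3. 22. -7.] -0.085
9 [ 1. 22. -7.] -0.085
```

Call:
{"op": "step_arm", "data": {"moves": [{"dp":[0,0,-10],"dr":[0,0,0],"fingers":1},{"dp":[0,0,-20],"dr":[0,0,0],"fingers":1},{"dp":[0,0,-20],"dr":[0,0,0],"fingers":1},{"dp":[0,0,-10],"dr":[0,0,0],"fingers":1},{"dp":[14,17,0],"dr":[0,0,-0.085],"fingers":1}]}}

```text
time_s: 3.85
tool_pos: [0.4043, -0.2573, 0.0656]
tool_rot: [180.0, 0.1, 119.8]
force: [0.5, 0.6, -0.7]
grip_width: 0.0237
grasp_force: 15.0
```

Call:
{"op": "step_arm", "data": {"moves": [{"dp":[13,18,0],"dr":[0,0,-0.085],"fingers":1},{"dp":[11,19,0],"dr":[0,0,-0.085],"fingers":1},{"dp":[10,20,0],"dr":[0,0,-0.085],"fingers":1},{"dp":[8,20,0],"dr":[0,0,-0.085],"fingers":1},{"dp":[6,21,0],"dr":[0,0,-0.085],"fingers":1}]}}

```text
time_s: 4.47
tool_pos: [0.4503, -0.154, 0.0645]
tool_rot: [-180.0, -0.0, 144.5]
force: [0.5, -0.2, -1.3]
grip_width: 0.0241
grasp_force: 15.0
```

Call:
{"op": "step_arm", "data": {"moves": [{"dp":[4,22,0],"dr":[0,0,-0.085],"fingers":1},{"dp":[3,22,0],"dr":[0,0,-0.085],"fingers":1},{"dp":[1,22,0],"dr":[0,0,-0.085],"fingers":1},{"dp":[0,0,0],"dr":[0,0,0],"fingers":1},{"dp":[0,0,0],"dr":[0,0,0],"fingers":1}]}}

```text
time_s: 5.1
tool_pos: [0.4766, -0.0953, 0.0644]
tool_rot: [-180.0, -0.0, 158.8]
force: [0.1, -0.7, -0.8]
grip_width: 0.0236
grasp_force: 15.0
```

```bash
python3 go.py 476 -95 158.8 13.2; python3 - <<'E'
from cell import env
import cv2
cv2.imwrite('pics/w1.png',env.read_camera('wrist')[:,:,::-1])
E
```

```text
t 5.1 tcp [476.6 -95.3  64.4] [-1.7996e+02 -2.0000e-02  1.5877e+02] F [ 0.1 -0.7 -0.8] w 23.6 g 15.0
dp tool [ 0.6  0.1 51.2] dr [-0.0007 -0.0004 -0.0005]
```

View pics/w1.png

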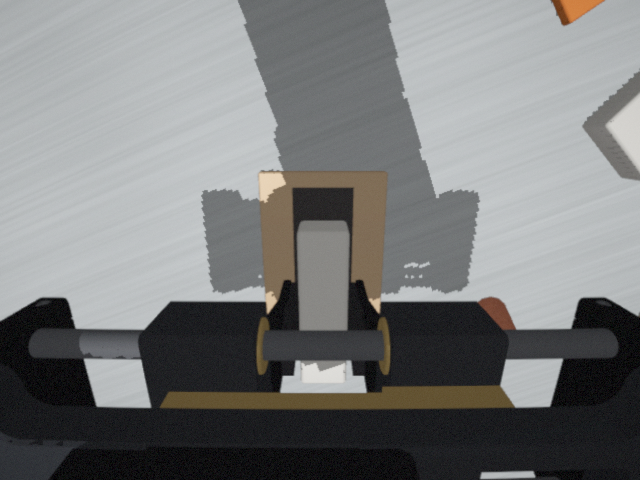

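The bar (320,290) hangs centred and aligned over the dark oblong (323,200). Now lowering it.

Call:
{"op": "step_arm", "data": {"moves": [{"dp":[0,0,18],"dr":[0,0,0],"fingers":1},{"dp":[0,0,16],"dr":[0,0,0],"fingers":1},{"dp":[0,0,10],"dr":[0,0,0],"fingers":1},{"dp":[0,0,5],"dr":[0,0,0],"fingers":1},{"dp":[0,0,2],"dr":[0,0,0],"fingers":1}]}}

```text
time_s: 5.78
tool_pos: [0.4769, -0.0945, 0.0132]
tool_rot: [180.0, -0.0, 158.8]
force: [0.6, -0.7, -0.7]
grip_width: 0.0236
grasp_force: 15.0
```

Call:
{"op": "step_arm", "data": {"moves": [{"dp":[0,0,0.5],"dr":[0,0,0],"fingers":1},{"dp":[0,0,0.5],"dr":[0,0,0],"fingers":1},{"dp":[0,0,0],"dr":[0,0,0],"fingers":1},{"dp":[0,0,0],"dr":[0,0,0],"fingers":0.5},{"dp":[0,0,0],"dr":[0,0,0],"fingers":0.5}]}}

```text
time_s: 6.4
tool_pos: [0.4771, -0.0947, 0.0127]
tool_rot: [-180.0, 0.0, 158.8]
force: [-0.5, -0.7, -0.3]
grip_width: 0.0368
grasp_force: 0.0
```

Call:
{"op": "step_arm", "data": {"moves": [{"dp":[0,0,0],"dr":[0,0,0],"fingers":0.5},{"dp":[0,0,-10],"dr":[0,0,0],"fingers":0.5},{"dp":[0,0,-30],"dr":[0,0,0],"fingers":0.3},{"dp":[0,0,-30],"dr":[0,0,0],"fingers":0},{"dp":[0,0,-20],"dr":[0,0,0],"fingers":0}]}}

```text
time_s: 7.02
tool_pos: [0.4777, -0.0946, 0.1047]
tool_rot: [-180.0, 0.1, 158.8]
force: [1.1, -0.8, -0.3]
grip_width: 0.0661
grasp_force: 0.0
```

```bash
python3 go.py 622.7 -162.7 120 100 6
```

```text
t 7.03 tcp [477.7 -94.6 104.7] [-1.7999e+02  1.4000e-01  1.5883e+02] F [ 1.1 -0.8 -0.3] w 66.1 g 0.0
dp tool [-159.8  -11.1    5.1] dr [0.0007 0.0023 0.6777]
1 [-27.  -2.   1.] 0.113
2 [-27.   1.   1.] 0.113
3 [-26.   4.   1.] 0.113
4 [-26.   7.   1.] 0.113
5 [-25.  10.   1.] 0.113
6 [-23.  13.   1.] 0.113
```

Call:
{"op": "step_arm", "data": {"moves": [{"dp":[-27,-2,1],"dr":[0,0,0.113],"fingers":0},{"dp":[-27,1,1],"dr":[0,0,0.113],"fingers":0},{"dp":[-26,4,1],"dr":[0,0,0.113],"fingers":0},{"dp":[-26,7,1],"dr":[0,0,0.113],"fingers":0},{"dp":[-25,10,1],"dr":[0,0,0.113],"fingers":0}]}}

```text
time_s: 7.65
tool_pos: [0.599, -0.1528, 0.0982]
tool_rot: [180.0, 0.0, 126.2]
force: [0.3, 0.1, -0.4]
grip_width: 0.0867
grasp_force: 0.0
```

Call:
{"op": "step_arm", "data": {"moves": [{"dp":[-23,13,1],"dr":[0,0,0.113],"fingers":0},{"dp":[0,0,15],"dr":[0,0,0],"fingers":0},{"dp":[0,0,15],"dr":[0,0,0],"fingers":0},{"dp":[0,0,10],"dr":[0,0,0],"fingers":0},{"dp":[0,0,0],"dr":[0,0,0],"fingers":0}]}}

```text
time_s: 8.28
tool_pos: [0.6207, -0.1627, 0.0553]
tool_rot: [-179.9, -0.1, 120.0]
force: [-0.9, -0.6, -0.0]
grip_width: 0.0868
grasp_force: 0.0
```

```bash
python3 go.py 622.7 -162.7 120 4
```

```text
t 8.28 tcp [ 620.7 -162.7   55.3] [-1.7989e+02 -1.0000e-01  1.2001e+02] F [-0.9 -0.6 -0. ] w 86.8 g 0.0
dp tool [-1.1  1.8 51.3] dr [-0.0019 -0.0018  0.0001]
```

Call:
{"op": "step_arm", "data": {"moves": [{"dp":[-1,1.8,15],"dr":[0,0,0],"fingers":0},{"dp":[0,0,15],"dr":[0,0,0],"fingers":0},{"dp":[0,0,12],"dr":[0,0,0],"fingers":0},{"dp":[0,0,6],"dr":[0,0,0],"fingers":0},{"dp":[0,0,3],"dr":[0,0,0],"fingers":0}]}}

```text
time_s: 8.9
tool_pos: [0.6241, -0.163, 0.005]
tool_rot: [-180.0, -0.0, 120.0]
force: [-0.0, -0.5, 0.1]
grip_width: 0.0872
grasp_force: 0.0
```

Call:
{"op": "step_arm", "data": {"moves": [{"dp":[0,0,0],"dr":[0,0,0],"fingers":1},{"dp":[0,0,0],"dr":[0,0,0],"fingers":1},{"dp":[0,0,0],"dr":[0,0,0],"fingers":1},{"dp":[0,0,0],"dr":[0,0,0],"fingers":1},{"dp":[0,0,0],"dr":[0,0,0],"fingers":1}]}}

```text
time_s: 9.52
tool_pos: [0.6241, -0.1634, 0.0059]
tool_rot: [-180.0, 0.0, 120.0]
force: [-2.0, -0.6, 3.4]
grip_width: 0.0595
grasp_force: 15.0
```

Call:
{"op": "step_arm", "data": {"moves": [{"dp":[0,0,-10],"dr":[0,0,0],"fingers":1},{"dp":[0,0,-20],"dr":[0,0,0],"fingers":1},{"dp":[0,0,-20],"dr":[0,0,0],"fingers":1},{"dp":[0,0,-10],"dr":[0,0,0],"fingers":1},{"dp":[0,0,0],"dr":[0,0,0],"fingers":1}]}}

```text
time_s: 10.15
tool_pos: [0.6251, -0.1633, 0.0671]
tool_rot: [179.9, 0.1, 120.0]
force: [0.6, -0.6, -1.9]
grip_width: 0.0595
grasp_force: 15.0
```

```bash
python3 go.py 513.2 -372.4 90 64 8
```

```text
t 10.15 tcp [ 625.1 -163.3   67.1] [1.7991e+02 1.1000e-01 1.1996e+02] F [ 0.6 -0.6 -1.9] w 59.5 g 15.0
dp tool [-125.3 -201.4    3. ] dr [0.0021 0.0015 0.5229]
1 [-16. -25.   0.] 0.065
2 [-17. -24.   0.] 0.065
3 [-19. -23.   0.] 0.065
4 [-20. -22.   0.] 0.065
5 [-22. -20.   0.] 0.065
6 [-23. -19.   0.] 0.065
7 [-24. -17.   0.] 0.065
8 [-25. -16.   0.] 0.065
```

Call:
{"op": "step_arm", "data": {"moves": [{"dp":[-16,-25,0],"dr":[0,0,0.065],"fingers":1},{"dp":[-17,-24,0],"dr":[0,0,0.065],"fingers":1},{"dp":[-19,-23,0],"dr":[0,0,0.065],"fingers":1},{"dp":[-20,-22,0],"dr":[0,0,0.065],"fingers":1},{"dp":[-22,-20,0],"dr":[0,0,0.065],"fingers":1}]}}

```text
time_s: 10.78
tool_pos: [0.5533, -0.2963, 0.0655]
tool_rot: [-180.0, 0.0, 101.0]
force: [0.3, -0.0, -1.6]
grip_width: 0.0593
grasp_force: 15.0
```

Call:
{"op": "step_arm", "data": {"moves": [{"dp":[-23,-19,0],"dr":[0,0,0.065],"fingers":1},{"dp":[-24,-17,0],"dr":[0,0,0.065],"fingers":1},{"dp":[-25,-16,0],"dr":[0,0,0.065],"fingers":1},{"dp":[0,0,0],"dr":[0,0,0],"fingers":1},{"dp":[0,0,0],"dr":[0,0,0],"fingers":1}]}}

```text
time_s: 11.4
tool_pos: [0.5129, -0.372, 0.0655]
tool_rot: [180.0, -0.0, 90.2]
force: [-0.1, 1.1, -0.6]
grip_width: 0.0595
grasp_force: 15.0
```

```bash
python3 go.py 513.2 -372.4 90 14; python3 - <<'E'
from cell import env
import cv2
cv2.imwrite('pics/w2.png',env.read_camera('wrist')[:,:,::-1])
E
```

```text
t 11.4 tcp [ 512.9 -372.    65.5] [ 1.7997e+02 -4.0000e-02  9.0170e+01] F [-0.1  1.1 -0.6] w 59.5 g 15.0
dp tool [-0.4  0.2 51.5] dr [ 0.0005 -0.0007  0.0029]
```

View pics/w2.png

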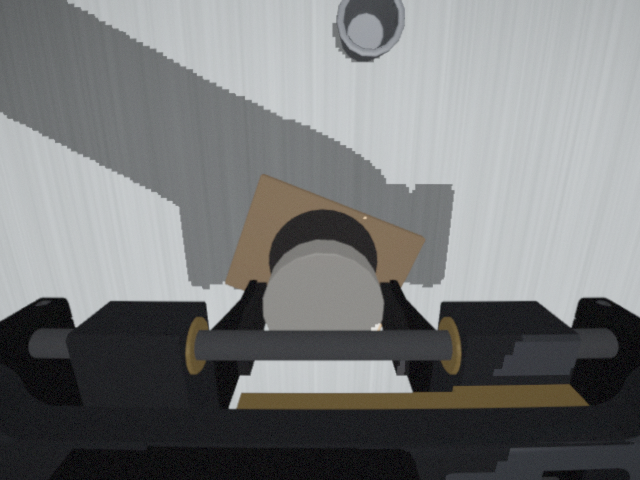

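The disc (323,300) is centred over the dark circle (323,245). I'll lower it in small final steps.

Call:
{"op": "step_arm", "data": {"moves": [{"dp":[0,0,18],"dr":[0,0,0],"fingers":1},{"dp":[0,0,15],"dr":[0,0,0],"fingers":1},{"dp":[0,0,10],"dr":[0,0,0],"fingers":1},{"dp":[0,0,5],"dr":[0,0,0],"fingers":1},{"dp":[0,0,2],"dr":[0,0,0],"fingers":1}]}}

```text
time_s: 12.08
tool_pos: [0.5126, -0.3724, 0.0152]
tool_rot: [-180.0, -0.0, 90.2]
force: [0.9, 0.7, -0.8]
grip_width: 0.0594
grasp_force: 15.0
```

Call:
{"op": "step_arm", "data": {"moves": [{"dp":[0,0,0.7],"dr":[0,0,0],"fingers":1},{"dp":[0,0,0.7],"dr":[0,0,0],"fingers":1},{"dp":[0,0,0],"dr":[0,0,0],"fingers":1},{"dp":[0,0,0],"dr":[0,0,0],"fingers":1},{"dp":[0,0,0],"dr":[0,0,0],"fingers":1}]}}

```text
time_s: 12.7
tool_pos: [0.5127, -0.3725, 0.0143]
tool_rot: [180.0, 0.0, 90.2]
force: [0.2, 0.0, -2.2]
grip_width: 0.0595
grasp_force: 15.0
```

Call:
{"op": "step_arm", "data": {"moves": [{"dp":[0,0,0.5],"dr":[0,0,0],"fingers":1},{"dp":[0,0,0.4],"dr":[0,0,0],"fingers":1},{"dp":[0,0,0],"dr":[0,0,0],"fingers":1},{"dp":[0,0,0],"dr":[0,0,0],"fingers":1},{"dp":[0,0,0],"dr":[0,0,0],"fingers":1}]}}

```text
time_s: 13.32
tool_pos: [0.5127, -0.3725, 0.0139]
tool_rot: [180.0, 0.0, 90.2]
force: [-2.5, 1.4, 5.9]
grip_width: 0.0597
grasp_force: 15.0
```

Contact reads about 6 N up. Releasing and retreating.

Call:
{"op": "step_arm", "data": {"moves": [{"dp":[0,0,0],"dr":[0,0,0],"fingers":0},{"dp":[0,0,0],"dr":[0,0,0],"fingers":0},{"dp":[0,0,0],"dr":[0,0,0],"fingers":0},{"dp":[0,0,-10],"dr":[0,0,0],"fingers":0},{"dp":[0,0,-40],"dr":[0,0,0],"fingers":0}]}}

```text
time_s: 13.95
tool_pos: [0.5108, -0.3713, 0.0616]
tool_rot: [-179.8, -0.2, 90.2]
force: [-0.1, -0.9, 0.0]
grip_width: 0.0869
grasp_force: 0.0
```

Call:
{"op": "step_arm", "data": {"moves": [{"dp":[0,0,-40],"dr":[0,0,0],"fingers":0},{"dp":[0,0,0],"dr":[0,0,0],"fingers":0},{"dp":[0,0,0],"dr":[0,0,0],"fingers":0},{"dp":[0,0,0],"dr":[0,0,0],"fingers":0},{"dp":[0,0,0],"dr":[0,0,0],"fingers":0}]}}

```text
time_s: 14.58
tool_pos: [0.512, -0.372, 0.102]
tool_rot: [-179.9, -0.1, 90.2]
force: [0.4, -0.3, -0.0]
grip_width: 0.0872
grasp_force: 0.0
```

```bash
python3 go.py 464.2 126.1 115.7 100 14
```

```text
t 14.57 tcp [ 512. -372.  102.] [-1.799e+02 -7.000e-02  9.017e+01] F [ 0.4 -0.3 -0. ] w 87.2 g 0.0
dp tool [498.3 -46.3   2.7] dr [-0.0014 -0.0016 -0.4455]
1 [36. -3.  0.] -0.032
2 [36. -2.  0.] -0.032
3 [36. -1.  0.] -0.032
4 [36.  0.  0.] -0.032
5 [36.  1.  0.] -0.032
6 [36.  2.  0.] -0.032
7 [36.  4.  0.] -0.032
8 [35.  5.  0.] -0.032
9 [35.  6.  0.] -0.032
10 [35.  7.  0.] -0.032
11 [35.  8.  0.] -0.032
12 [35.  9.  0.] -0.032
13 [34. 10.  0.] -0.032
14 [34. 11.  0.] -0.032
```

```bash
python3 - <<'E'
from cell import env
from h import *
m=env.camera_model('scene'); im=cv2.imread('pics/scene0.png'); h=cv2.cvtColor(im,cv2.COLOR_BGR2HSV)
c,a=blob((h[:,:,0]<14)&(h[:,:,1]>180)&(h[:,:,2]>120),(387,208)); P=onplane(m,c,.008)*1000
print(a,fit(P/1000))
for ang in (25.7,115.7,205.7,295.7):
    u=np.array([np.cos(np.radians(ang)),np.sin(np.radians(ang))]); v=np.array([-u[1],u[0]])
    d=P-[464.2,126.1]; s=d[np.abs(d@v)<15]@u; print(ang,s[s>0].min() if (s>0).any() else None)
E
```

```text
1270 [327.  119.1 118.4  82.   13.6]
25.7 None
115.7 None
205.7 75.90309042542363
295.7 None
```

Call:
{"op": "step_arm", "data": {"moves": [{"dp":[36,-3,0],"dr":[0,0,-0.032],"fingers":0},{"dp":[36,-2,0],"dr":[0,0,-0.032],"fingers":0},{"dp":[36,-1,0],"dr":[0,0,-0.032],"fingers":0},{"dp":[36,0,0],"dr":[0,0,-0.032],"fingers":0},{"dp":[36,1,0],"dr":[0,0,-0.032],"fingers":0}]}}

```text
time_s: 15.2
tool_pos: [0.4951, -0.1917, 0.1027]
tool_rot: [-180.0, -0.0, 99.4]
force: [0.5, 0.6, 0.9]
grip_width: 0.0871
grasp_force: 0.0
```

Call:
{"op": "step_arm", "data": {"moves": [{"dp":[36,2,0],"dr":[0,0,-0.032],"fingers":0},{"dp":[36,4,0],"dr":[0,0,-0.032],"fingers":0},{"dp":[35,5,0],"dr":[0,0,-0.032],"fingers":0},{"dp":[35,6,0],"dr":[0,0,-0.032],"fingers":0},{"dp":[35,7,0],"dr":[0,0,-0.032],"fingers":0.15}]}}

```text
time_s: 15.82
tool_pos: [0.4789, -0.0126, 0.1033]
tool_rot: [180.0, 0.0, 108.6]
force: [0.7, 0.1, -0.2]
grip_width: 0.0826
grasp_force: 0.0
```

Call:
{"op": "step_arm", "data": {"moves": [{"dp":[35,8,0],"dr":[0,0,-0.032],"fingers":0.15},{"dp":[35,9,0],"dr":[0,0,-0.032],"fingers":0.15},{"dp":[34,10,0],"dr":[0,0,-0.032],"fingers":0.15},{"dp":[34,11,0],"dr":[0,0,-0.032],"fingers":0.15},{"dp":[0,0,0],"dr":[0,0,0],"fingers":0.15}]}}

```text
time_s: 16.45
tool_pos: [0.4636, 0.1319, 0.1035]
tool_rot: [179.9, -0.1, 116.2]
force: [-0.2, -0.6, 0.8]
grip_width: 0.0743
grasp_force: 0.0
```

```bash
python3 go.py 464.2 126.1 115.7 4
```

```text
t 16.45 tcp [463.6 131.9 103.5] [ 1.7995e+02 -6.0000e-02  1.1624e+02] F [-0.2 -0.6  0.8] w 74.3 g 0.0
dp tool [-5.5 -2.1 99.5] dr [ 0.0009 -0.001   0.0094]
```

Call:
{"op": "step_arm", "data": {"moves": [{"dp":[-5.5,-2,20],"dr":[0,0,0.009],"fingers":0.15},{"dp":[0,0,25],"dr":[0,0,0],"fingers":0.15},{"dp":[0,0,20],"dr":[0,0,0],"fingers":0.15},{"dp":[0,0,15],"dr":[0,0,0],"fingers":0.15},{"dp":[0,0,8],"dr":[0,0,0],"fingers":0.15}]}}

```text
time_s: 17.08
tool_pos: [0.4648, 0.1214, 0.0145]
tool_rot: [-179.9, -0.0, 115.3]
force: [0.0, -1.1, -0.0]
grip_width: 0.0746
grasp_force: 0.0
```

Call:
{"op": "step_arm", "data": {"moves": [{"dp":[0,0,6],"dr":[0,0,0],"fingers":0.15},{"dp":[0,0,4],"dr":[0,0,0],"fingers":0.15},{"dp":[0,0,0],"dr":[0,0,0],"fingers":1},{"dp":[0,0,0],"dr":[0,0,0],"fingers":1},{"dp":[0,0,0],"dr":[0,0,0],"fingers":1}]}}

```text
time_s: 17.7
tool_pos: [0.4654, 0.1217, 0.0055]
tool_rot: [180.0, 0.0, 115.3]
force: [0.8, -0.4, -0.0]
grip_width: 0.0516
grasp_force: 0.0
```

Call:
{"op": "step_arm", "data": {"moves": [{"dp":[0,0,0],"dr":[0,0,0],"fingers":1},{"dp":[0,0,0],"dr":[0,0,0],"fingers":1},{"dp":[0,0,-10],"dr":[0,0,0],"fingers":1},{"dp":[0,0,-20],"dr":[0,0,0],"fingers":1},{"dp":[0,0,-20],"dr":[0,0,0],"fingers":1}]}}

```text
time_s: 18.32
tool_pos: [0.4647, 0.1217, 0.0559]
tool_rot: [-180.0, -0.0, 115.3]
force: [1.3, 0.2, -1.0]
grip_width: 0.0501
grasp_force: 15.0
```

Call:
{"op": "step_arm", "data": {"moves": [{"dp":[0,0,-10],"dr":[0,0,0],"fingers":1},{"dp":[0,0,0],"dr":[0,0,0],"fingers":1},{"dp":[0,0,0],"dr":[0,0,0],"fingers":1},{"dp":[0,0,0],"dr":[0,0,0],"fingers":1},{"dp":[0,0,0],"dr":[0,0,0],"fingers":1}]}}

```text
time_s: 18.95
tool_pos: [0.4648, 0.1217, 0.0647]
tool_rot: [-179.9, -0.0, 115.3]
force: [-0.8, 0.3, -1.0]
grip_width: 0.05
grasp_force: 15.0
```

```bash
python3 go.py 629.8 155.6 150.4 65 7
```

```text
t 18.95 tcp [464.8 121.7  64.7] [-1.7995e+02 -3.0000e-02  1.1533e+02] F [-0.8  0.3 -1. ] w 50.0 g 15.0
dp tool [-39.9 163.7  -0.5] dr [-0.0007 -0.0008 -0.6121]
1 [-6. 23. -0.] -0.087
2 [-8. 23. -0.] -0.087
3 [-10.  22.  -0.] -0.087
4 [-12.  21.  -0.] -0.087
5 [-13.  20.  -0.] -0.087
6 [-15.  19.  -0.] -0.087
7 [-17.  17.  -0.] -0.087
```

```bash
python3 go.py 633.5 153.5 150.4 65 7
```

```text
t 18.95 tcp [464.8 121.7  64.7] [-1.7995e+02 -3.0000e-02  1.1533e+02] F [-0.8  0.3 -1. ] w 50.0 g 15.0
dp tool [-43.4 166.1  -0.5] dr [-0.0007 -0.0008 -0.6121]
1 [-6. 24. -0.] -0.087
2 [-8. 23. -0.] -0.087
3 [-10.  22.  -0.] -0.087
4 [-12.  21.  -0.] -0.087
5 [-14.  20.  -0.] -0.087
6 [-16.  19.  -0.] -0.087
7 [-17.  17.  -0.] -0.087
```

Call:
{"op": "step_arm", "data": {"moves": [{"dp":[-6,24,0],"dr":[0,0,-0.087],"fingers":1},{"dp":[-8,23,0],"dr":[0,0,-0.087],"fingers":1},{"dp":[-10,22,0],"dr":[0,0,-0.087],"fingers":1},{"dp":[-12,21,0],"dr":[0,0,-0.087],"fingers":1},{"dp":[-14,20,0],"dr":[0,0,-0.087],"fingers":1}]}}

```text
time_s: 19.58
tool_pos: [0.5854, 0.1445, 0.0646]
tool_rot: [-180.0, -0.0, 140.4]
force: [0.9, -0.5, -0.9]
grip_width: 0.05
grasp_force: 15.0
```

Call:
{"op": "step_arm", "data": {"moves": [{"dp":[-16,19,0],"dr":[0,0,-0.087],"fingers":1},{"dp":[-17,17,0],"dr":[0,0,-0.087],"fingers":1},{"dp":[0,0,0],"dr":[0,0,0],"fingers":1},{"dp":[0,0,0],"dr":[0,0,0],"fingers":1},{"dp":[0,0,0],"dr":[0,0,0],"fingers":1}]}}

```text
time_s: 20.2
tool_pos: [0.632, 0.153, 0.0651]
tool_rot: [-179.9, -0.0, 150.2]
force: [-0.1, -0.6, -2.0]
grip_width: 0.0496
grasp_force: 15.0
```

```bash
python3 go.py 633.5 153.5 150.4 14; python3 - <<'E'
from cell import env
import cv2
cv2.imwrite('pics/w3.png',env.read_camera('wrist')[:,:,::-1])
E
```

```text
t 20.2 tcp [632.  153.   65.1] [-1.7995e+02 -1.0000e-02  1.5021e+02] F [-0.1 -0.6 -2. ] w 49.6 g 15.0
dp tool [-1.1  1.2 51.1] dr [-0.001  -0.0002 -0.0034]
```

View pics/w3.png

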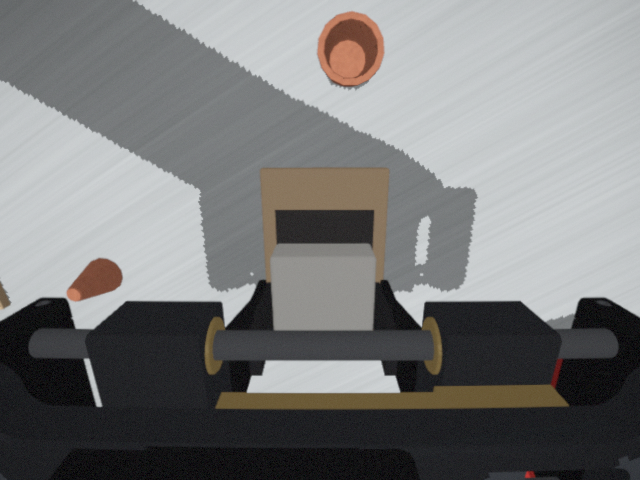

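The tile (323,290) sits square over the dark square (325,225). Lowering.

Call:
{"op": "step_arm", "data": {"moves": [{"dp":[-1,1,18],"dr":[0,0,0],"fingers":1},{"dp":[0,0,15],"dr":[0,0,0],"fingers":1},{"dp":[0,0,10],"dr":[0,0,0],"fingers":1},{"dp":[0,0,5],"dr":[0,0,0],"fingers":1},{"dp":[0,0,2],"dr":[0,0,0],"fingers":1}]}}

```text
time_s: 20.88
tool_pos: [0.6342, 0.1536, 0.0148]
tool_rot: [-180.0, -0.0, 150.2]
force: [0.1, 0.2, -1.5]
grip_width: 0.0499
grasp_force: 15.0
```

Call:
{"op": "step_arm", "data": {"moves": [{"dp":[0,0,0.7],"dr":[0,0,0],"fingers":1},{"dp":[0,0,0.7],"dr":[0,0,0],"fingers":1},{"dp":[0,0,0],"dr":[0,0,0],"fingers":1},{"dp":[0,0,0],"dr":[0,0,0],"fingers":1},{"dp":[0,0,0],"dr":[0,0,0],"fingers":1}]}}

```text
time_s: 21.5
tool_pos: [0.6343, 0.1535, 0.0139]
tool_rot: [-180.0, 0.0, 150.2]
force: [-0.1, 0.7, -1.1]
grip_width: 0.0499
grasp_force: 15.0
```

Call:
{"op": "step_arm", "data": {"moves": [{"dp":[0,0,0.4],"dr":[0,0,0],"fingers":1},{"dp":[0,0,0.3],"dr":[0,0,0],"fingers":1},{"dp":[0,0,0],"dr":[0,0,0],"fingers":1},{"dp":[0,0,0],"dr":[0,0,0],"fingers":1},{"dp":[0,0,0],"dr":[0,0,0],"fingers":1}]}}

```text
time_s: 22.12
tool_pos: [0.6344, 0.1536, 0.0136]
tool_rot: [-180.0, 0.0, 150.2]
force: [-1.8, -1.0, 4.9]
grip_width: 0.0499
grasp_force: 15.0
```

Call:
{"op": "step_arm", "data": {"moves": [{"dp":[0,0,0],"dr":[0,0,0],"fingers":0.15},{"dp":[0,0,0],"dr":[0,0,0],"fingers":0.15},{"dp":[0,0,0],"dr":[0,0,0],"fingers":0.15},{"dp":[0,0,-10],"dr":[0,0,0],"fingers":0.15},{"dp":[0,0,-40],"dr":[0,0,0],"fingers":0.15}]}}

```text
time_s: 22.75
tool_pos: [0.6325, 0.1529, 0.0617]
tool_rot: [-179.8, -0.2, 150.2]
force: [1.3, -0.5, 0.4]
grip_width: 0.0738
grasp_force: 0.0
```

Call:
{"op": "step_arm", "data": {"moves": [{"dp":[0,0,-40],"dr":[0,0,0],"fingers":0.15},{"dp":[0,0,0],"dr":[0,0,0],"fingers":0.15},{"dp":[0,0,0],"dr":[0,0,0],"fingers":0.15},{"dp":[0,0,0],"dr":[0,0,0],"fingers":0.15},{"dp":[0,0,0],"dr":[0,0,0],"fingers":0.15}]}}

```text
time_s: 23.38
tool_pos: [0.6336, 0.1533, 0.1019]
tool_rot: [-179.9, -0.1, 150.2]
force: [-0.0, -1.3, -0.0]
grip_width: 0.074
grasp_force: 0.0
```

```bash
python3 go.py 540.5 390.3 135 104 8
```

```text
t 23.38 tcp [633.6 153.3 101.9] [-1.7993e+02 -9.0000e-02  1.5022e+02] F [-0.  -1.3 -0. ] w 74.0 g 0.0
dp tool [198.6 159.4  -2. ] dr [-0.0015 -0.0013  0.2656]
1 [25. 20. -0.] 0.033
2 [25. 19. -0.] 0.033
3 [26. 18. -0.] 0.033
4 [27. 17. -0.] 0.033
5 [27. 16. -0.] 0.033
6 [28. 16. -0.] 0.033
7 [28. 15. -0.] 0.033
8 [29. 14. -0.] 0.033
```

Call:
{"op": "step_arm", "data": {"moves": [{"dp":[25,20,0],"dr":[0,0,0.033],"fingers":0.15},{"dp":[25,19,0],"dr":[0,0,0.033],"fingers":0.15},{"dp":[26,18,0],"dr":[0,0,0.033],"fingers":0.15},{"dp":[27,17,0],"dr":[0,0,0.033],"fingers":0.15},{"dp":[27,16,0],"dr":[0,0,0.033],"fingers":0.15}]}}

```text
time_s: 24.0
tool_pos: [0.5749, 0.3014, 0.1024]
tool_rot: [-180.0, -0.0, 140.7]
force: [0.0, -0.2, 0.1]
grip_width: 0.0742
grasp_force: 0.0
```

Call:
{"op": "step_arm", "data": {"moves": [{"dp":[28,16,0],"dr":[0,0,0.033],"fingers":0.15},{"dp":[28,15,0],"dr":[0,0,0.033],"fingers":0.15},{"dp":[29,14,0],"dr":[0,0,0.033],"fingers":0.15},{"dp":[0,0,20],"dr":[0,0,0],"fingers":0.15},{"dp":[0,0,20],"dr":[0,0,0],"fingers":0.15}]}}

```text
time_s: 24.62
tool_pos: [0.5413, 0.3892, 0.0611]
tool_rot: [-179.9, 0.1, 135.1]
force: [0.4, -0.8, -0.4]
grip_width: 0.0739
grasp_force: 0.0
```

Call:
{"op": "step_arm", "data": {"moves": [{"dp":[0,0,0],"dr":[0,0,0],"fingers":0.15},{"dp":[0,0,0],"dr":[0,0,0],"fingers":0.15},{"dp":[0,0,0],"dr":[0,0,0],"fingers":0.15},{"dp":[0,0,0],"dr":[0,0,0],"fingers":0.15},{"dp":[0,0,0],"dr":[0,0,0],"fingers":0.15}]}}

```text
time_s: 25.25
tool_pos: [0.5414, 0.3906, 0.0635]
tool_rot: [180.0, 0.0, 135.1]
force: [1.2, -0.0, -0.5]
grip_width: 0.0741
grasp_force: 0.0
```

```bash
python3 go.py 540.5 390.3 135 4.5
```

```text
t 25.25 tcp [541.4 390.6  63.5] [1.7997e+02 2.0000e-02 1.3509e+02] F [ 1.2 -0.  -0.5] w 74.1 g 0.0
dp tool [ 0.5 -0.8 59. ] dr [0.0006 0.0003 0.0016]
```

Call:
{"op": "step_arm", "data": {"moves": [{"dp":[0.5,-0.8,18],"dr":[0,0,0],"fingers":0.15},{"dp":[0,0,18],"dr":[0,0,0],"fingers":0.15},{"dp":[0,0,12],"dr":[0,0,0],"fingers":0.15},{"dp":[0,0,7],"dr":[0,0,0],"fingers":0.15},{"dp":[0,0,3],"dr":[0,0,0],"fingers":0.15}]}}

```text
time_s: 25.88
tool_pos: [0.54, 0.3903, 0.0045]
tool_rot: [-180.0, -0.0, 135.1]
force: [-0.1, 0.3, 0.7]
grip_width: 0.0736
grasp_force: 0.0
```

Call:
{"op": "step_arm", "data": {"moves": [{"dp":[0,0,0],"dr":[0,0,0],"fingers":1},{"dp":[0,0,0],"dr":[0,0,0],"fingers":1},{"dp":[0,0,0],"dr":[0,0,0],"fingers":1},{"dp":[0,0,0],"dr":[0,0,0],"fingers":1},{"dp":[0,0,0],"dr":[0,0,0],"fingers":1}]}}

```text
time_s: 26.5
tool_pos: [0.5404, 0.3902, 0.0053]
tool_rot: [180.0, 0.0, 135.1]
force: [0.1, -0.8, 1.6]
grip_width: 0.0374
grasp_force: 15.0
```

Call:
{"op": "step_arm", "data": {"moves": [{"dp":[0,0,-10],"dr":[0,0,0],"fingers":1},{"dp":[0,0,-20],"dr":[0,0,0],"fingers":1},{"dp":[0,0,-20],"dr":[0,0,0],"fingers":1},{"dp":[0,0,-10],"dr":[0,0,0],"fingers":1},{"dp":[0,0,0],"dr":[0,0,0],"fingers":1}]}}

```text
time_s: 27.12
tool_pos: [0.5409, 0.3907, 0.0666]
tool_rot: [179.9, 0.0, 135.1]
force: [0.1, -0.6, -1.2]
grip_width: 0.0375
grasp_force: 15.0
```

```bash
python3 go.py 387.1 283.6 135 65 7
```

```text
t 27.12 tcp [540.9 390.7  66.6] [1.7987e+02 4.0000e-02 1.3509e+02] F [ 0.1 -0.6 -1.2] w 37.5 g 15.0
dp tool [  33.3 -184.5    1.2] dr [0.0022 0.0007 0.0015]
1 [  5. -26.   0.] 0.0
2 [  5. -26.   0.] 0.0
3 [  5. -26.   0.] 0.0
4 [  5. -26.   0.] 0.0
5 [  5. -26.   0.] 0.0
6 [  5. -26.   0.] 0.0
7 [  5. -26.   0.] 0.0
```

Call:
{"op": "step_arm", "data": {"moves": [{"dp":[5,-26,0],"dr":[0,0,0],"fingers":1},{"dp":[5,-26,0],"dr":[0,0,0],"fingers":1},{"dp":[5,-26,0],"dr":[0,0,0],"fingers":1},{"dp":[5,-26,0],"dr":[0,0,0],"fingers":1},{"dp":[5,-26,0],"dr":[0,0,0],"fingers":1}]}}

```text
time_s: 27.75
tool_pos: [0.4296, 0.3149, 0.0644]
tool_rot: [-179.9, -0.0, 135.1]
force: [-0.1, 0.5, 0.1]
grip_width: 0.0371
grasp_force: 15.0
```

Call:
{"op": "step_arm", "data": {"moves": [{"dp":[4,-26,0],"dr":[0,0,0],"fingers":1},{"dp":[4,-28,0],"dr":[0,0,0],"fingers":1},{"dp":[0,0,0],"dr":[0,0,0],"fingers":1},{"dp":[0,0,0],"dr":[0,0,0],"fingers":1},{"dp":[0,0,0],"dr":[0,0,0],"fingers":1}]}}

```text
time_s: 28.38
tool_pos: [0.3875, 0.2838, 0.0652]
tool_rot: [180.0, -0.0, 135.1]
force: [0.2, -0.1, -0.1]
grip_width: 0.0376
grasp_force: 15.0
```

```bash
python3 go.py 387.1 283.6 135 13.5; python3 - <<'E'
from cell import env
import cv2
cv2.imwrite('pics/w4.png',env.read_camera('wrist')[:,:,::-1])
E
```

```text
t 28.38 tcp [387.5 283.8  65.2] [ 1.7997e+02 -4.0000e-02  1.3509e+02] F [ 0.2 -0.1 -0.1] w 37.6 g 15.0
dp tool [ 0.1 -0.5 51.7] dr [ 0.0006 -0.0006  0.0016]
```

View pics/w4.png

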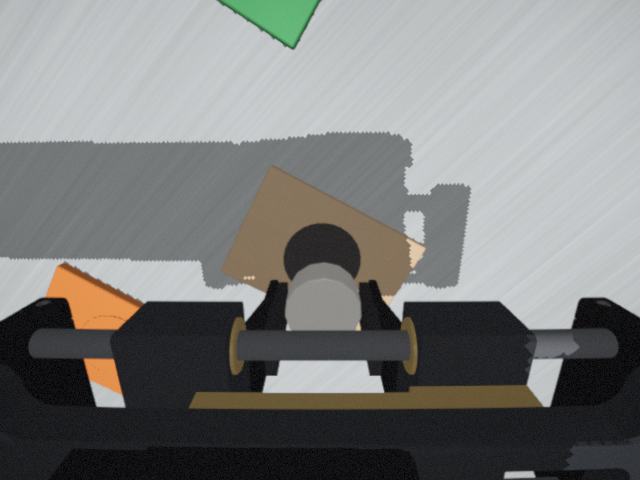

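The small disc (323,300) is over the dark circle (322,255) on the buff plate. Lowering.

Call:
{"op": "step_arm", "data": {"moves": [{"dp":[0,0,18],"dr":[0,0,0],"fingers":1},{"dp":[0,0,15],"dr":[0,0,0],"fingers":1},{"dp":[0,0,10],"dr":[0,0,0],"fingers":1},{"dp":[0,0,5],"dr":[0,0,0],"fingers":1},{"dp":[0,0,2],"dr":[0,0,0],"fingers":1}]}}

```text
time_s: 29.05
tool_pos: [0.3868, 0.2833, 0.0148]
tool_rot: [-180.0, -0.0, 135.1]
force: [-0.9, -0.4, -0.4]
grip_width: 0.0377
grasp_force: 15.0
```

Call:
{"op": "step_arm", "data": {"moves": [{"dp":[0,0,0.7],"dr":[0,0,0],"fingers":1},{"dp":[0,0,0.7],"dr":[0,0,0],"fingers":1},{"dp":[0,0,0],"dr":[0,0,0],"fingers":1},{"dp":[0,0,0],"dr":[0,0,0],"fingers":1},{"dp":[0,0,0],"dr":[0,0,0],"fingers":1}]}}

```text
time_s: 29.68
tool_pos: [0.387, 0.2832, 0.0138]
tool_rot: [180.0, 0.0, 135.1]
force: [-0.3, 0.1, -0.8]
grip_width: 0.0376
grasp_force: 15.0
```

Call:
{"op": "step_arm", "data": {"moves": [{"dp":[0,0,0.4],"dr":[0,0,0],"fingers":1},{"dp":[0,0,0.3],"dr":[0,0,0],"fingers":1},{"dp":[0,0,0],"dr":[0,0,0],"fingers":1},{"dp":[0,0,0],"dr":[0,0,0],"fingers":1},{"dp":[0,0,0],"dr":[0,0,0],"fingers":1}]}}

```text
time_s: 30.3
tool_pos: [0.387, 0.2832, 0.0132]
tool_rot: [-180.0, 0.0, 135.1]
force: [-1.4, -1.4, 4.2]
grip_width: 0.0374
grasp_force: 15.0
```

Call:
{"op": "step_arm", "data": {"moves": [{"dp":[0,0,0],"dr":[0,0,0],"fingers":0.2},{"dp":[0,0,0],"dr":[0,0,0],"fingers":0.2},{"dp":[0,0,0],"dr":[0,0,0],"fingers":0.2},{"dp":[0,0,-10],"dr":[0,0,0],"fingers":0.2},{"dp":[0,0,-40],"dr":[0,0,0],"fingers":0.2}]}}

```text
time_s: 30.92
tool_pos: [0.3854, 0.2823, 0.0624]
tool_rot: [-179.8, -0.1, 135.1]
force: [1.1, 0.4, 0.4]
grip_width: 0.0688
grasp_force: 0.0
```

Call:
{"op": "step_arm", "data": {"moves": [{"dp":[0,0,-50],"dr":[0,0,0],"fingers":0.2},{"dp":[0,0,-50],"dr":[0,0,0],"fingers":0.2},{"dp":[0,0,-50],"dr":[0,0,0],"fingers":0.2},{"dp":[0,0,-50],"dr":[0,0,0],"fingers":0.2},{"dp":[0,0,0],"dr":[0,0,0],"fingers":0.2}]}}

```text
time_s: 31.55
tool_pos: [0.3887, 0.285, 0.2675]
tool_rot: [179.6, 0.2, 135.1]
force: [0.5, 0.7, -0.8]
grip_width: 0.0696
grasp_force: 0.0
```

```bash
python3 - <<'E'
from cell import env
from h import *
G=dict(L=(513.2,-372.4),B=(476,-95),Q=(629.8,155.6),S=(387.1,283.6))
for n in ('scene','side'):
    im=np.ascontiguousarray(env.read_camera(n)[:,:,::-1]); cv2.imwrite(f'pics/{n}9.png',im); m=env.camera_model(n); R=np.array(m['R']);t=np.array(m['t'])
    for k,g in G.items():
        X=R@np.array([g[0]/1e3,g[1]/1e3,.030])+t; q=X[:2]/X[2]; q=q*(1+m['k1']*q@q); x,y=(int(q[0]*m['fx']+m['cx']+.5),int(q[1]*m['fy']+m['cy']+.5))
        top=np.median(im[y-2:y+3,x-2:x+3].reshape(-1,3),0)
        c,a=blob(np.abs(im.astype(float)-top).max(2)<14,(x,y)); print(n,k,top,a,fit(onplane(m,c,.030)))
E
```

```text
scene L [185. 190. 187.] 463 [ 514.3 -370.1   55.3   54.1   17.7]
scene B [185. 190. 186.] 296 [477.7 -93.7  81.5  21.2 -21. ]
scene Q [184. 189. 186.] 561 [631.3 156.2  47.1  47.   60.5]
scene S [96. 98. 96.] 213 [399.1 280.5  59.1  34.6 -20.7]
side L [207. 216. 215.] 209 [ 513.2 -370.8   56.6   50.9   46. ]
side B [209. 217. 216.] 203 [476.6 -93.6  79.2  19.6 -21.7]
side Q [208. 216. 215.] 245 [631.7 160.2  45.6  37.6 -29.5]
side S [114. 118. 117.] 324 [376.  290.7  38.2  34.9  46.8]
```

View pics/scene9.png

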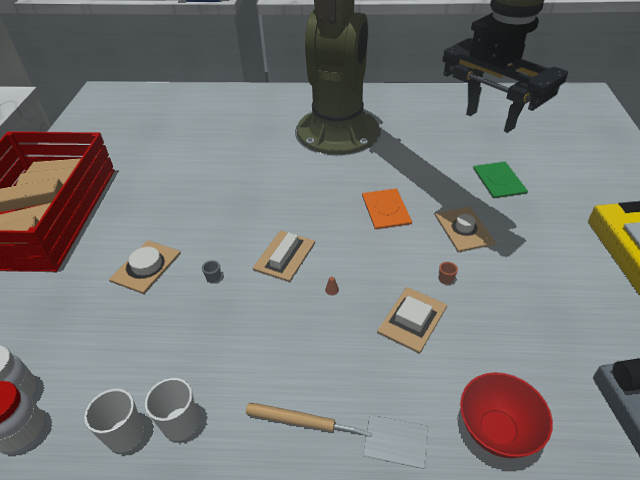

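View pics/side9.png

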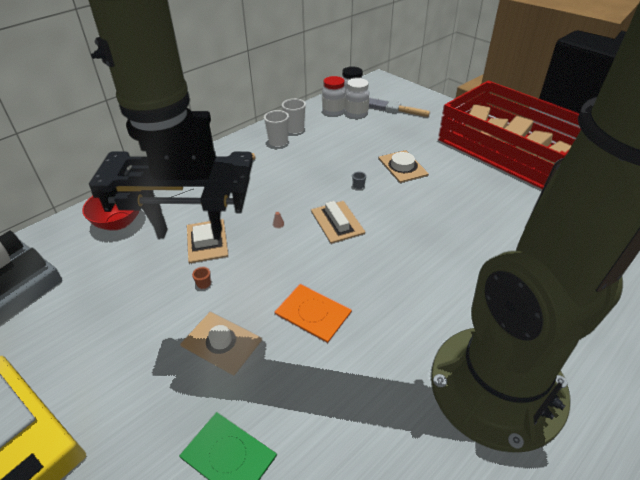

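All four pieces sit inside their silhouettes, with measured offsets of about 2.5 mm or less against 8 mm margins. The tile is partly hidden in the side view and was measured from the scene view. The small disc at (465,224) is in the arm's shadow, so its mask failed, but it looks centred in both views. Nothing else was disturbed and the arm is clear, so I'm handing in.

```bash
python3 -c "
from cell import env
print(env.sign_off())"
```

```text
the job is handed in; nothing more can be done
None
```

All four pieces are on their matching setters, set down gently and lying flat and aligned inside the silhouettes, and the job is handed in (about 32 s used); the small disc's position was checked only by eye, because the arm's shadow spoiled its final measurement.

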